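# Seat the key tree on its three-ball dock

### The arm

A 6-joint arm with a two-finger parallel gripper is mounted at the origin on the work surface. World frame = base frame: x ahead of the robot, y to its left, z up, the work surface at z = 0. Lengths are in m, angles in degrees, forces in N, time in s.
With the tool pointing down it reaches from about 0.3 to 0.75 m from the base axis. Payload 8.5 kg.
Tool frame: the origin (TCP) lies at the very end of the fingers, on their centre line; the grasp point (between the pads) lies 19 mm behind it; z points along the fingers, y is the line along which they close (so a half turn about z gives the same grasp; the last joint's range is limited). The gripper opens to 85 mm and grips with 20 to 120 N. Pads are 22 mm wide; open, the fingers measure 114 mm over their backs; the gripper's body (76 mm by 85 mm) begins 54 mm behind the grasp point. The pads swing forward as they close: fully open they stand 13 mm farther back than shut.
Start: joints at [56.935, 21.807, 74.336, -0, 83.858, -12.336], TCP at [0.195, 0.514, 0.231] pointing down, gripper open.
Joint ranges: [-178.18, 178.18], [-50.72, 133.34], [12.68, 142.11], [-81.47, 261.47], [9.98, 163.14], [-165.26, 165.26]. Speed limits (degrees/s): [136.94, 136.94, 180, 180, 180, 180].

### API

Orientations are given as a 3x3 rotation matrix whose columns are the frame's x, y, z axes.
In Python, from rig import * gives the robot as it stands. The module is installed in compiled form; this text tells all that it offers.
- The arm moves only by the shell command python3 -m pendant 'ROWS' [OPENING] [FORCE]. ROWS is JSON, a list of rows, each a list of 2 entries, a list of its own where there are three numbers: the shift along the tool's x, y, z as a fraction of full scale, then the turn, a rotation vector about the tool's x, y, z as a fraction of full scale. A call has 1 to 8 rows; each row shifts and turns the commanded pose from where the row before left it, along the tool's axes as they then stand; what a row does not reach is not made up. Full scale, the value 1, is 40 mm for a shift and 5 degrees for a turn. A row lasts 1/8 s, in which the tool goes at most 62.5 mm and 10.7 degrees, less where a joint would pass 70% of its speed; a pose out of reach is approached as far as the arm can. A call with a number of a shift or a turn outside -1 to 1 is refused whole. A call with a gripper value outside its range is refused whole. OPENING is the opening, from 0 (shut) to 1 (fully open), set as the call begins (- or left out, the last holds). The fingers move at their own pace and stop on an object; FORCE is the grip in N (left out, the last holds). Time passes only in rows, so rows that do not move let the fingers close. It gives the time, the measured TCP pose, the force, the opening and the grip force at its end, in the units of the state.
- observe(): the state, without advancing time (a new reading comes with each control period).
- get_image(name): name is "scene" or "top"; returns a dict with "img" (400x640x3 uint8, blue, green, red), "range_z" (400x640 float32, m along the optical axis (not along the pixel's ray), 0 where there is no reading), "camera_matrix" (3x3 intrinsics, pixels), "eye" and "rotation" of the camera in the world. Camera axes: x right, y down, z forward; pixel columns grow to the right and rows downward; lengths in m; the calibration is good to about 2 mm. A picture is of the moment at which its call begins.
- close_job(): hands the job in; it is judged then, once.
Trained networks look in the newest picture that a camera, given by its name, has taken for a name from the list of things; names that differ only in an ending like _2 or _b are one class to them, and where a whole thing is asked for, a point or a joint stands for the part that bears it (a point fixed in the world has none). Each returns a list of dicts, best first, with "conf" (0 to 1); they miss things now and then, are a little off and sometimes report something else, mostly with a low value. They report only what shows in the picture. A call takes as long as a camera call. They do not tell look-alikes from the thing itself.
- regions_of(camera, query): "mask" (400x640 bool, what is visible of it).
- landmark_of(camera, query): "point" ([x, y, z] in m, in world coordinates, good to about 4 mm: a listed point, or the origin of a listed thing).
The state is a dict: "time_s": time; "q": joint angles; "qvel": joint speeds; "joint_efforts": joint torques, N m; "position": TCP position; "tool_rot": TCP orientation; "ft_force": force on the tool from outside, world axes, zero at the start; "wrist_torque": the same for the moment, N m; "grip_width": finger opening in m; "gripper_force": force on a finger pad.
Only numpy, scipy, OpenCV 4.12 (cv2) and the standard library are available. Lean on these libraries where they do the work, as an engineer would, in place of code of your own. Each camera call takes 0.05 s, during which the arm holds its last target. There are 200 camera calls.

### The job

Put the copper-coloured key tree on the black dock: push it gently over the brass-headed stud until the sprung rollers inside take hold, then turn it gently until its three grooves find the three steel balls and the springs pull it fully home, level, and let go of it. Never press it hard onto the balls (stay under 30 newtons) and leave the other things on the shelf where they are.

Things in the scene. Friction and masses are not known exactly. Their poses are not given: they have to be found in the camera images.
- key_tree: Loose copper-coloured key tree, 0.33 to 0.49 kg. Origin: centre of the underside, z up. A round puck 104 mm across, 34 mm high, with a square post on its axis up to 130 mm. The flat underside has three radial V grooves (11 mm wide at the mouth, 45 degree sides) at 0, 120 and 240 degrees from the tree's x axis; white strokes on the puck's top show them.
- tree_post (a point): Where to grip: on the axis of the tree's square copper post (14 x 14 mm, flat sides facing the tree's x and y axes), 14 mm below its top and 116 mm above the underside. Four hooks with two hanging keys stick out to 39 mm from the axis, none higher than 77 mm above the underside.
- tree_rollers (a point): Between two sprung rollers in a cavity (54 mm wide, 26 mm deep) in the middle of the tree's underside, 7 mm above it. They close on the stud's head: pushing the tree down over it takes up to about 10 N, first felt with the underside some 16 mm above home; once it is less than 8 mm above home the rollers pull the tree down with 5 to 8 N, and lifting it off takes about 10 N.
- dock: Fixed black disc, 124 mm across, 18 mm high, with a white stroke along its x axis, three steel balls on top and a stud in the middle. Origin: centre of its underside, on the shelf (z = 0). Home: the tree's underside is 23 mm above this origin with a ball in each groove, any of the three ways round. With the balls beside the grooves the tree rides on them, its underside 26 mm above this origin.
- ball_plane (a point): On the dock's axis at the height of the centres of the three 12 mm balls (20 mm above the dock's origin), which lie 38 mm out, 120 degrees apart. They are nominally at 0, 120 and 240 degrees from the dock's x axis, but all turned together by up to 0.75 rad either way, fixed and not measured: find it by feel or sight. The tree starts to drop when within about 0.14 rad of a seat.
- stud_head (a point): Centre of the brass ball, 14 mm across, on top of the thin fixed steel stud on the dock's axis, 38 mm above the dock's origin.
- cat: White porcelain cat figure, 65 mm wide, 105 mm high, loose, a bystander; origin at its base centre.
- shoe_horn: Red plastic shoe horn lying flat, 195 mm long, loose, a bystander; origin near its middle, on its underside, x along it.
- wood_box: Round wooden box with a sliding lid, 92 mm across, 55 mm high, loose, a bystander; origin at its base centre.
- carabiner: Steel carabiner lying flat, 76 x 45 mm, 8 mm thick, loose, a bystander; origin at its middle, on its underside.
- bowl: Blue ceramic bowl, 110 mm across, 35 mm high, loose, a bystander; origin at its base centre.
- tin: Small green tin, 48 mm across, 45 mm high, loose, a bystander; origin at its base centre.
- case: Black glasses case, 155 x 55 x 35 mm, loose, a bystander; origin at its base centre.
Mind the look-alikes: they are no part of the job. What is shaped like the key_tree but turquoise is not meant. There is more than one size of the dock; the one meant has the size given above.

How it is judged (in metres and radians):
On the way, in this order (a step that is already met when the one before it is completed fails the run):
1. the key tree is lifted clear of the shelf (height (world z) of key_tree above 0.05 m), for 0.1 s.
2. the key tree is on the stud, the rollers past the head's middle (z of key_tree in the frame of dock below 0.0295 m and horizontal distance between key_tree and stud_head below 0.005 m).
At the end, for the whole second after the job is handed in: the key tree sits fully home on the three balls: underside within 1.2 mm of its home height (23 mm above the dock's origin), within 2 mm of the dock's axis, level to 0.025 rad, at rest and let go (z of key_tree in the frame of dock below 0.0242 m and horizontal distance between key_tree and dock below 0.002 m and angle between key_tree's own z axis and vertical below 0.025 rad and linear speed of key_tree below 0.01 m/s and contact force between the fingers and key_tree below 0.1 N); the robot touches nothing.
It fails at once if the key tree is pressed onto the dock's balls with more than 30 N (contact force between key_tree and dock above 30 N).
It fails at once if a bystander is shifted by more than 20 mm (distance of any of cat, shoe_horn, wood_box, carabiner, bowl, tin, case from where it was at the start of the episode above 0.02 m).
It fails at once if the cat is tipped (angle between cat's own z axis and vertical above 0.3 rad).
It also fails if it takes over 64 s, if anything falls off the work surface, if the arm or the gripper's body presses on something with over 40 N, if the wrist force passes 120 N, or if a joint passes its speed limit or range.

## Working session

There is one attempt and no reset: what is moved stays moved. The work goes in short steps, Python scripts to look and compute and a shell command to move; the robot and the scene stay as the last step left them, time stands still between calls to the robot, and variables do not carry over. Pictures are saved under pics/ and viewed, at most 10 in all, crops included, and the job is handed in when it is done.

```bash
mkdir -p pics
python3 - <<'E'
from rig import *
import cv2,numpy as np
for c in ("scene","top"):
    d=get_image(c); cv2.imwrite(f"pics/{c}0.png",d["img"]); print(c,d["eye"].round(3) if hasattr(d["eye"],'round') else d["eye"]); print(np.array(d["rotation"]).round(3),d["camera_matrix"])
    for q in ("key_tree","tree_post","dock","stud_head","ball_plane"):
        print(q,[(np.round(r["point"],3).tolist(),round(r["conf"],2)) for r in landmark_of(c,q)])
o=observe();print(o["position"],o["tool_rot"],o["time_s"],o["grip_width"])
E
```

```text
scene [ 1.38  -0.183  0.806]
[[ 0.157  0.61  -0.777]
 [ 0.988 -0.091  0.128]
 [ 0.007 -0.787 -0.616]] [[452.46232286   0.         321.59887989]
 [  0.         452.46232286 204.11950469]
 [  0.           0.           1.        ]]
key_tree [([0.267, 0.296, 0.001], 0.76), ([0.509, 0.175, -0.004], 0.59)]
tree_post [([0.362, 0.196, 0.112], 0.8), ([0.47, -0.218, 0.037], 0.68), ([0.507, 0.173, 0.113], 0.58), ([0.263, 0.3, 0.119], 0.56)]
dock [([0.299, -0.289, -0.0], 0.92), ([0.472, -0.219, -0.0], 0.73), ([0.43, -0.06, 0.001], 0.7)]
stud_head [([0.467, -0.215, 0.038], 0.44)]
ball_plane [([0.468, -0.216, 0.024], 0.98), ([0.3, -0.289, 0.009], 0.86), ([0.423, -0.06, 0.016], 0.58)]
top [ 0.367 -0.048  1.383]
[[ 0.001 -0.994  0.111]
 [-1.     0.001  0.017]
 [-0.017 -0.111 -0.994]] [[412.35253451   0.         319.09253429]
 [  0.         412.35253451 198.63395959]
 [  0.           0.           1.        ]]
key_tree [([0.267, 0.293, -0.006], 0.9), ([0.511, 0.176, -0.004], 0.85), ([0.363, 0.194, 0.0], 0.76), ([0.719, -0.277, -0.001], 0.19)]
tree_post [([0.363, 0.201, 0.113], 0.85), ([0.263, 0.299, 0.115], 0.84), ([0.511, 0.175, 0.121], 0.62)]
dock [([0.469, -0.225, 0.0], 0.96), ([0.3, -0.29, 0.003], 0.88), ([0.424, -0.056, -0.001], 0.62)]
stud_head []
ball_plane [([0.423, -0.063, 0.016], 0.82)]
[0.19468169 0.51435405 0.23132496] [[-9.35242867e-01  3.54006751e-01  1.79570305e-06]
 [ 3.54006750e-01  9.35242867e-01 -2.26237636e-05]
 [-9.68838352e-06 -2.05230225e-05 -1.00000000e+00]] 0.6 0.0854925709865398
```

View pics/scene0.png

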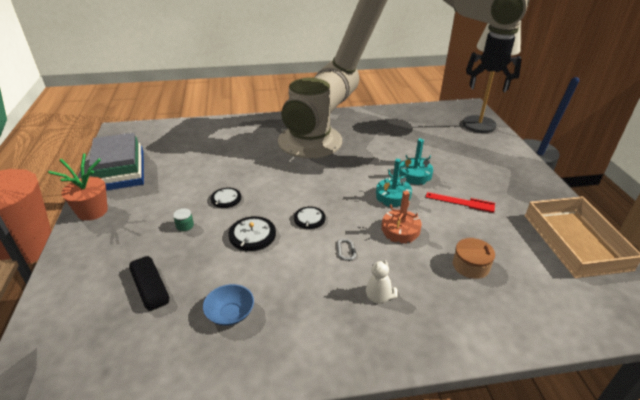

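View pics/top0.png

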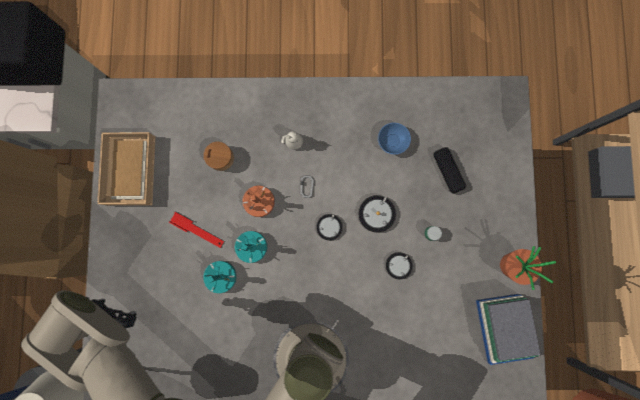

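The scene picture shows the copper tree at (402,222) and two turquoise trees at (393,188) and (417,168). The docks are at (252,233, large), (226,197, small) and (310,217, small). In the top view the copper tree is at (258,200) and the large dock at (378,213), about 38 px ≈ 125 mm across, so those two fit the description. The others are the wrong colour or only about 26 px ≈ 87 mm. I'll confirm with an enlarged crop.

```bash
cat > h.py <<'E'
from rig import *
import cv2,numpy as np
def pts(d):
    K=d["camera_matrix"];z=d["range_z"];v,u=np.mgrid[0:400,0:640]
    p=np.stack([(u-K[0,2])/K[0,0]*z,(v-K[1,2])/K[1,1]*z,z],-1)
    return p@np.array(d["rotation"]).T+np.array(d["eye"])
def proj(d,P):
    p=(np.atleast_2d(P)-d["eye"])@np.array(d["rotation"]);q=p@d["camera_matrix"].T
    return q[:,:2]/q[:,2:]
E
python3 - <<'E'
from h import *
D={c:get_image(c) for c in("scene","top")}
def crop(c,u,v,w=28):
    return cv2.resize(D[c]["img"][v-int(w*.75):v+int(w*.75),u-w:u+w],(400,300),interpolation=cv2.INTER_CUBIC)
m=np.vstack([np.hstack([crop("top",258,200),crop("top",378,213)]),np.hstack([crop("scene",402,216,36),crop("scene",252,233,32)])])
cv2.imwrite("pics/crop1.png",m)
for c in D:
    d=D[c];P=pts(d);img=d["img"].astype(int)
    r=np.hypot(P[...,0]-.51,P[...,1]-.175);ok=(d["range_z"]>0)&(r<.075)
    for lo,hi in((.024,.042),(.08,.135),(.122,.14)):
        s=ok&(P[...,2]>lo)&(P[...,2]<hi);Q=P[s]
        if len(Q): print(c,"tree",lo,hi,len(Q),Q.mean(0).round(4),Q.min(0).round(3),Q.max(0).round(3))
    r=np.hypot(P[...,0]-.47,P[...,1]+.22);ok=(d["range_z"]>0)&(r<.09)
    for lo,hi in((.011,.06),(.028,.06)):
        s=ok&(P[...,2]>lo)&(P[...,2]<hi);Q=P[s]
        if len(Q):
            (cx,cy),R=cv2.minEnclosingCircle(Q[:,:2].astype(np.float32)); print(c,"dock",lo,len(Q),Q.mean(0).round(4),cx,cy,R)
E
```

```text
scene tree 0.024 0.042 728 [0.5227 0.1698 0.033 ] [0.462 0.123 0.024] [0.567 0.224 0.041]
scene tree 0.08 0.135 127 [0.5152 0.173  0.109 ] [0.506 0.166 0.081] [0.521 0.182 0.133]
scene tree 0.122 0.14 37 [0.5141 0.1738 0.1275] [0.506 0.166 0.122] [0.521 0.182 0.133]
scene dock 0.011 1211 [ 0.4776 -0.219   0.0182] 0.47252416610717773 -0.21816867589950562 0.06352099776268005
scene dock 0.028 25 [ 0.4736 -0.2197  0.0392] 0.4653163552284241 -0.2291581779718399 0.02042878419160843
top tree 0.024 0.042 664 [0.5107 0.1736 0.0354] [0.461 0.124 0.025] [0.564 0.226 0.042]
top tree 0.08 0.135 38 [0.5112 0.1743 0.1195] [0.505 0.168 0.084] [0.519 0.182 0.134]
top tree 0.122 0.14 24 [0.5126 0.1754 0.1312] [0.506 0.169 0.128] [0.519 0.182 0.136]
top dock 0.011 1092 [ 0.4714 -0.2168  0.0198] 0.4717426300048828 -0.2180684208869934 0.06246931478381157
top dock 0.028 19 [ 0.4751 -0.2197  0.0399] 0.47815558314323425 -0.22116728127002716 0.04322781041264534
```

View pics/crop1.png

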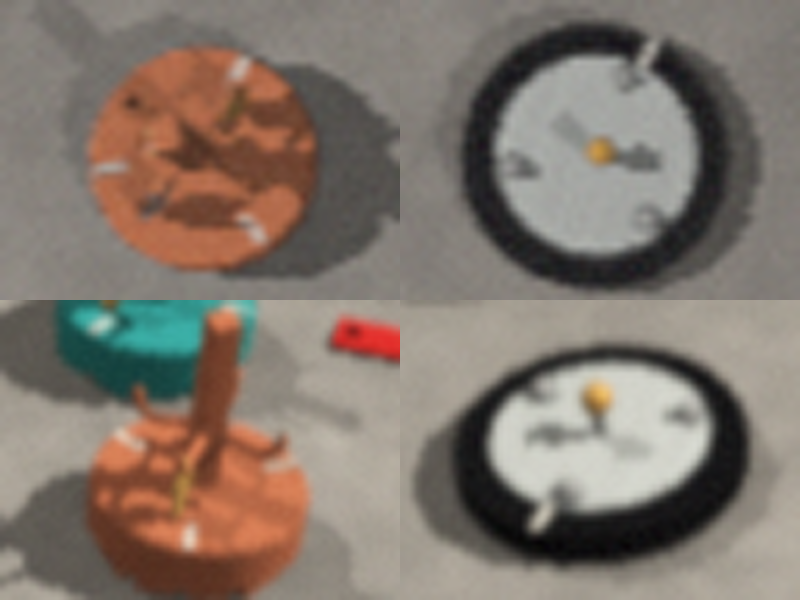

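The crop confirms it: the copper tree is top-left with strokes at (238,70), (108,168) and (252,228). The large dock is top-right with a brass head at (600,151), a white stroke at (650,52) and balls near (628,78), (520,165) and (650,218). Next I'll compute the angles.

Run:
```python
from h import *
D={c:get_image(c) for c in("scene","top")}
def bp(c,u,v,z):
    d=D[c];r=np.array(d["rotation"])@np.linalg.inv(d["camera_matrix"])@[u,v,1];e=np.array(d["eye"]);return e+r*(z-e[2])/r[2]
def full(c,X,Y):
    # montage -> image px (pixel-centre convention)
    u,v,w,ox,oy=dict(tt=(258,200,28,0,0),td=(378,213,28,400,0),st=(402,216,36,0,300),sd=(252,233,32,400,300))[c]
    return u-w+(X-ox+.5)*2*w/400-.5, v-int(w*.75)+(Y-oy+.5)*2*int(w*.75)/300-.5
T=np.array([.5115,.1745]);C=np.array([.472,-.218])
def show(k,cam,X,Y,z,o,n):
    p=bp(cam,*full(k,X,Y),z);e=p[:2]-o;print(n,k,p.round(4),"r",np.hypot(*e).round(4),"ang",np.degrees(np.arctan2(e[1],e[0])).round(1), "mod120",(np.degrees(np.arctan2(e[1],e[0]))%120).round(1))
for X,Y in((238,70),(108,168),(252,228)):show("tt","top",X,Y,.034,T,"stroke")
for X,Y in((129,440),(280,465),(190,538)):show("st","scene",X,Y,.034,T,"stroke")
show("td","top",600,151,.038,C,"head");show("sd","scene",598,397,.038,C,"head")
for X,Y in((628,78),(520,165),(650,218)):show("td","top",X,Y,.02,C,"ball")
for X,Y in((540,392),(685,412),(566,493)):show("sd","scene",X,Y,.02,C,"ball")
show("td","top",650,52,.018,C,"mark");show("sd","scene",541,517,.018,C,"mark")
# post top centre via red mask near top
for c in D:
    d=D[c];P=pts(d);s=(abs(P[...,2]-.131)<.006)&(np.hypot(P[...,0]-.512,P[...,1]-.175)<.02)
    print(c,P[s].mean(0).round(4),s.sum());
```

```text
stroke tt [0.5529 0.1608 0.034 ] r 0.0436 ang -18.3 mod120 101.7
stroke tt [0.5073 0.2202 0.034 ] r 0.0459 ang 95.3 mod120 95.3
stroke tt [0.4794 0.1532 0.034 ] r 0.0385 ang -146.3 mod120 93.7
stroke st [0.4759 0.1501 0.034 ] r 0.0432 ang -145.5 mod120 94.5
stroke st [0.5051 0.2167 0.034 ] r 0.0427 ang 98.7 mod120 98.7
stroke st [0.5497 0.1585 0.034 ] r 0.0414 ang -22.7 mod120 97.3
head td [ 0.4716 -0.216   0.038 ] r 0.002 ang 102.9 mod120 102.9
head sd [ 0.4685 -0.2179  0.038 ] r 0.0035 ang 177.7 mod120 57.7
ball td [ 0.5069 -0.2317  0.02  ] r 0.0375 ang -21.5 mod120 98.5
ball td [ 0.4665 -0.1812  0.02  ] r 0.0372 ang 98.5 mod120 98.5
ball td [ 0.4419 -0.2408  0.02  ] r 0.0377 ang -142.8 mod120 97.2
ball sd [ 0.4402 -0.243   0.02  ] r 0.0405 ang -141.9 mod120 98.1
ball sd [ 0.4624 -0.1826  0.02  ] r 0.0366 ang 105.2 mod120 105.2
ball sd [ 0.5059 -0.2338  0.02  ] r 0.0374 ang -25.0 mod120 95.0
mark td [ 0.5192 -0.2424  0.018 ] r 0.0532 ang -27.3 mod120 92.7
mark sd [ 0.5166 -0.2443  0.018 ] r 0.0518 ang -30.5 mod120 89.5
scene [0.5134 0.1741 0.1289] 27
top [0.5124 0.1752 0.1315] 23
```

Run:
```python
from h import *
from scipy.optimize import minimize
D={c:get_image(c) for c in("scene","top")}
M={}
for c,zl in(("scene",.085),("top",.12)):
    d=D[c];P=pts(d);M[c]=(P[...,2]>zl)&(P[...,2]<.145)&(np.hypot(P[...,0]-.512,P[...,1]-.175)<.03)&(d["range_z"]>0)
def err(x,y,a,S=8):
    e=0
    for c,zl in(("scene",.085),("top",.12)):
        b=np.radians(a+45+90*np.arange(4));q=np.c_[x+.0099*np.cos(b),y+.0099*np.sin(b)]
        V=np.vstack([np.c_[q,np.full(4,z)] for z in(zl,.13)])
        uv=proj(D[c],V);v,u=np.where(M[c]);o=np.array([u.min()-5,v.min()-5])
        w,h=u.max()-o[0]+6,v.max()-o[1]+6
        im=np.zeros((h*S,w*S),np.uint8);cv2.fillConvexPoly(im,cv2.convexHull(((uv-o+.5)*S).round().astype(np.int32)),255)
        r=cv2.resize(im,(w,h),interpolation=cv2.INTER_AREA)/255.
        e+=np.abs(r-M[c][o[1]:o[1]+h,o[0]:o[0]+w]).sum()
    return e
for a in range(0,90,10):pass
for a in(-3,2,7,12,17,27,37,47,57,62,67,72):
    print(a,min((err(x,y,a),x.round(4),y.round(4)) for x in np.arange(.506,.519,.0015) for y in np.arange(.169,.182,.0015)))
print({c:M[c].sum() for c in M})
```

```text
-3 (np.float64(26.313725490196077), np.float64(0.5135), np.float64(0.1735))
2 (np.float64(26.19607843137255), np.float64(0.5135), np.float64(0.1735))
7 (np.float64(27.996078431372553), np.float64(0.512), np.float64(0.175))
12 (np.float64(28.258823529411764), np.float64(0.512), np.float64(0.175))
17 (np.float64(27.243137254901963), np.float64(0.512), np.float64(0.175))
27 (np.float64(29.470588235294116), np.float64(0.512), np.float64(0.175))
37 (np.float64(28.36862745098039), np.float64(0.512), np.float64(0.175))
47 (np.float64(28.654901960784315), np.float64(0.5135), np.float64(0.1735))
57 (np.float64(31.83529411764706), np.float64(0.512), np.float64(0.175))
62 (np.float64(34.886274509803926), np.float64(0.512), np.float64(0.175))
67 (np.float64(40.08235294117647), np.float64(0.512), np.float64(0.175))
72 (np.float64(36.05490196078431), np.float64(0.512), np.float64(0.175))
{'scene': np.int64(120), 'top': np.int64(25)}
```

Run:
```python
from h import *
I=get_image("scene")["img"];J=get_image("top")["img"]
a=cv2.resize(I[186:226,386:426],(400,400),interpolation=cv2.INTER_CUBIC)
b=cv2.resize(J[181:217,240:276],(400,400),interpolation=cv2.INTER_CUBIC)
m=np.hstack([a,b]);m=cv2.convertScaleAbs(m,alpha=1.5);cv2.imwrite("pics/post.png",m)
print(I[194:208:3,398:412,2])
```

```text
[[ 60  60  58  64  83 105 141 170 166 152 134 105  75  93]
 [ 56  55  55  63  90 102 104 112 116 118 111  85  80 114]
 [ 24  26  38  64  95 105 111 114 116 116 115 119 132 136]
 [ 23  25  49  86 101  98 110 115 117 123 134 150 148 147]
 [ 83  88  88 100 108 111 117 117 118 132 155 150 146 143]]
```

View pics/post.png

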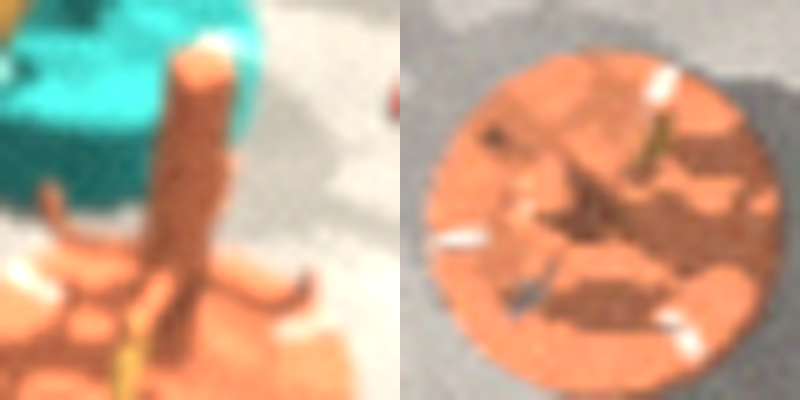

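Hooks in the top crop lie at about 50° mod 90, so on the post's diagonals. The post sides are therefore at about 7°/97° and the tree's x axis at about 97°. The stroke-to-ball offset is only about +2°. Moving over the tree.

```bash
python3 -m pendant '[[[-0.9,-0.45,0],[0,0,0]],[[-0.9,-0.45,0],[0,0,0]],[[-0.9,-0.45,0],[0,0,0]],[[-0.9,-0.45,0],[0,0,0]],[[-0.9,-0.45,0],[0,0,0]],[[-0.9,-0.45,0],[0,0,0]],[[-0.9,-0.45,0],[0,0,0]],[[-0.9,-0.45,0],[0,0,0]]]' 1
python3 -m pendant '[[[-0.9,-0.45,0],[0,0,0]],[[-0.9,-0.45,0],[0,0,0]],[[-0.9,-0.45,0],[0,0,0]],[[0,0,0],[0,0,-1]],[[0,0,0],[0,0,-1]],[[0,0,0],[0,0,-1]],[[0,0,0],[0,0,-1]],[[0,0,0],[0,0,-1]]]'
python3 -m pendant '[[[0,0,0],[0,0,-0.55]],[[0,0,0],[0,0,0]],[[0,0,0],[0,0,0]]]'
```

```text
time_s: 2.0
position: [0.4138, 0.2767, 0.2314]
tool_rot: [[-0.935, 0.354, 0.0], [0.354, 0.935, 0.0], [-0.0, 0.0, -1.0]]
ft_force: [-0.3, 0.5, -0.1]
grip_width: 0.0852
gripper_force: 0.0
time_s: 3.0
position: [0.4949, 0.189, 0.2313]
tool_rot: [[-0.997, -0.077, -0.0], [-0.077, 0.997, -0.0], [0.0, -0.0, -1.0]]
ft_force: [-0.3, 0.2, 0.1]
grip_width: 0.0857
gripper_force: 0.0
time_s: 3.38
position: [0.495, 0.189, 0.2313]
tool_rot: [[-0.993, -0.121, 0.0], [-0.121, 0.993, 0.0], [-0.0, 0.0, -1.0]]
ft_force: [0.0, 0.4, 0.4]
grip_width: 0.0851
gripper_force: 0.0
```

```bash
python3 -m pendant '[[[-0.38,-0.4,0],[0,0,0]],[[0,0,0.8],[0,0,0]],[[0,0,0.8],[0,0,0]],[[0,0,0.8],[0,0,0]],[[0,0,0.5],[0,0,0]],[[0,0,0.43],[0,0,0]],[[0,0,0],[0,0,0]]]' 
python3 -m pendant '[[[0,0,0],[0,0,0]],[[0,0,0],[0,0,0]],[[0,0,0],[0,0,0]],[[0,0,0],[0,0,0]],[[0,0,0],[0,0,0]],[[0,0,0],[0,0,0]],[[0,0,0],[0,0,0]],[[0,0,0],[0,0,0]]]' 0 40
python3 - <<'E'
from h import *
d=get_image("scene");cv2.imwrite("pics/g.png",cv2.resize(d["img"][130:260,330:500],(800,600)))
E
```

```text
time_s: 4.25
position: [0.5122, 0.1743, 0.0971]
tool_rot: [[-0.993, -0.121, -0.002], [-0.121, 0.993, -0.0], [0.002, -0.0, -1.0]]
ft_force: [-1.2, 0.5, 0.9]
grip_width: 0.0853
gripper_force: 0.0
time_s: 5.25
position: [0.5121, 0.1752, 0.0985]
tool_rot: [[-0.992, -0.122, 0.001], [-0.122, 0.992, 0.0], [-0.001, 0.0, -1.0]]
ft_force: [-1.3, 2.1, 6.4]
grip_width: 0.0131
gripper_force: 40.6
```

View pics/g.png

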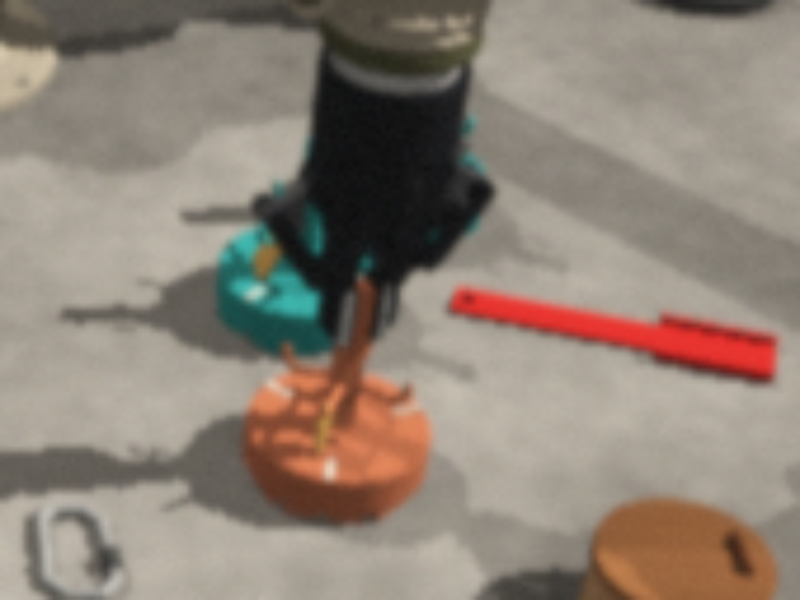

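```bash
python3 -m pendant '[[[0,0,-0.3],[0,0,0]],[[0,0,-0.7],[0,0,0]],[[0,0,-0.7],[0,0,0]],[[0,0,-0.7],[0,0,0]],[[0,0,-0.6],[0,0,0]],[[0,0,0],[0,0,0]],[[0,0,0],[0,0,0]]]' 0 70
```

```text
time_s: 6.18
position: [0.5113, 0.1748, 0.2168]
tool_rot: [[-0.993, -0.122, -0.003], [-0.122, 0.993, -0.0], [0.003, -0.0, -1.0]]
ft_force: [-0.2, 0.2, -4.4]
grip_width: 0.0126
gripper_force: 68.6
```

```bash
python3 -m pendant '[[[0.1,-0.4,0],[0,0,0]],[[0.18,-0.8,0],[0,0,0]],[[0.18,-0.8,0],[0,0,0]],[[0.18,-0.8,0],[0,0,0]],[[0.18,-0.8,0],[0,0,0]],[[0.18,-0.8,0],[0,0,0]],[[0.18,-0.8,0],[0,0,0]],[[0.18,-0.8,0],[0,0,0]]]'
python3 -m pendant '[[[0.18,-0.8,0],[0,0,0]],[[0.18,-0.8,0],[0,0,0]],[[0.18,-0.8,0],[0,0,0]],[[0.18,-0.8,0],[0,0,0]],[[0.18,-0.8,0],[0,0,0]],[[0.12,-0.4,0],[0,0,0]],[[0,0,0],[0,0,0]],[[0,0,0],[0,0,0]]]'
```

```text
time_s: 7.18
position: [0.4864, -0.0715, 0.2173]
tool_rot: [[-0.993, -0.122, -0.002], [-0.122, 0.993, 0.0], [0.002, 0.001, -1.0]]
ft_force: [0.6, -0.9, -4.2]
grip_width: 0.0125
gripper_force: 68.7
time_s: 8.18
position: [0.4682, -0.2486, 0.2179]
tool_rot: [[-0.992, -0.123, -0.0], [-0.123, 0.992, 0.001], [0.0, 0.001, -1.0]]
ft_force: [0.5, -0.0, -4.6]
grip_width: 0.0128
gripper_force: 68.9
```

```bash
python3 -m pendant '[[[-0.17,0.75,0],[0,0,0]],[[0,0,0.5],[0,0,0]],[[0,0,0.5],[0,0,0]],[[0,0,0.25],[0,0,0]],[[0,0,0],[0,0,0]],[[0,0,0],[0,0,0]]]'
python3 - <<'E'
from h import *
from scipy.optimize import least_squares
p=observe()["position"];print(p)
u=p[2]-.097
for c in("scene","top"):
    d=get_image(c);P=pts(d);b,g,r=[d["img"][...,i].astype(float) for i in range(3)]
    s=(r>1.6*b)&(r>1.25*g)&(np.hypot(P[...,0]-p[0],P[...,1]-p[1])<.08)&(d["range_z"]>0)
    Q=P[s];print(c,s.sum(),Q.min(0).round(4),Q.max(0).round(4))
    if c=="scene":
        q=Q[(Q[:,2]<u+.028)&(Q[:,2]>u+.004)]   # side wall visible -> cylinder radius 52
        f=least_squares(lambda t:np.hypot(q[:,0]-t[0],q[:,1]-t[1])-.052,p[:2],loss="soft_l1",f_scale=.002);print("wall",len(q),f.x.round(4))
    t=s&(abs(P[...,2]-u-.034)<.006)
    n,l,st,ce=cv2.connectedComponentsWithStats(t.astype(np.uint8))
    q=P[t];print("top z",np.median(q[:,2]), "mec",cv2.minEnclosingCircle(q[:,:2].astype(np.float32)))
    # plane fit for tilt
    A=np.c_[q[:,:2]-p[:2],np.ones(len(q))];print("slope",np.linalg.lstsq(A,q[:,2],rcond=None)[0].round(4))
    cv2.imwrite(f"pics/over_{c}.png",d["img"])
    U=proj(d,[p[0],p[1],u+.03])[0].astype(int)
    globals()[c]=cv2.resize(d["img"][U[1]-35:U[1]+35,U[0]-35:U[0]+35],(400,400),interpolation=cv2.INTER_CUBIC);print(U)
cv2.imwrite("pics/over.png",np.hstack([scene,top]))
E
```

```text
time_s: 8.93
position: [0.4718, -0.219, 0.1689]
tool_rot: [[-0.992, -0.122, 0.001], [-0.122, 0.992, -0.001], [-0.001, -0.001, -1.0]]
ft_force: [-0.7, -0.9, -4.9]
grip_width: 0.0129
gripper_force: 69.1
[ 0.47179564 -0.21899878  0.16888066]
scene 1304 [ 0.4248 -0.2935  0.0162] [ 0.5261 -0.1594  0.4368]
wall 259 [ 0.4704 -0.2197]
top z 0.10358076299664387 mec ((0.47329550981521606, -0.2193594127893448), 0.053287114948034286)
slope [-0.0022  0.0015  0.1038]
[248 205]
top 129 [ 0.4096 -0.2587  0.0212] [ 0.4685 -0.1643  0.4961]
top z 0.10536675135610785 mec ((0.4529239535331726, -0.22392848134040833), 0.036018647253513336)
slope [-0.0291  0.0204  0.1048]
[381 211]
```

View pics/over.png

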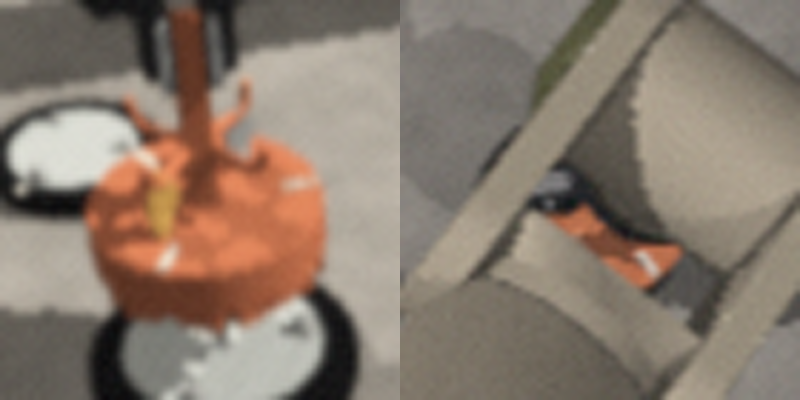

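The tree hangs level in the grip above the large dock. Its strokes in the scene crop are at (145,158), (300,183) and (167,258).

```bash
python3 - <<'E'
from h import *
d=get_image("scene");R=np.array(d["rotation"]);e=np.array(d["eye"]);K=d["camera_matrix"]
Q=[]
for X,Y in((145,158),(300,183),(167,258)):
    u,v=248-35+(X+.5)*70/400-.5,205-35+(Y+.5)*70/400-.5
    r=R@np.linalg.inv(K)@[u,v,1];Q.append(e+r*(.1055-e[2])/r[2])
Q=np.array(Q);c=Q.mean(0);print(Q.round(4),c.round(4),np.hypot(*(Q-c)[:,:2].T).round(4),[(np.degrees(np.arctan2(*(q-c)[1::-1]))%120).round(1) for q in Q])
E
python3 -m pendant '[[[0,0.03,0],[0,0,0.2]],[[0,0,0.3],[0,0,0]],[[0,0,0.2],[0,0,0]],[[0,0,0],[0,0,0]],[[0,0,0],[0,0,0]]]'
```

```text
[[ 0.4375 -0.2445  0.1055]
 [ 0.4661 -0.1772  0.1055]
 [ 0.51   -0.2362  0.1055]] [ 0.4712 -0.2193  0.1055] [0.0421 0.0425 0.0423] [np.float64(96.8), np.float64(96.9), np.float64(96.4)]
time_s: 9.7
position: [0.4714, -0.2178, 0.1482]
tool_rot: [[-0.994, -0.105, 0.0], [-0.105, 0.994, -0.0], [-0.0, -0.0, -1.0]]
ft_force: [-0.2, 0.6, -5.3]
grip_width: 0.0129
gripper_force: 69.1
```

```bash
python3 -m pendant '[[[0,0,0],[0,0,-0.6]],[[0,0,0.15],[0,0,0]],[[0,0,0.1],[0,0,0]],[[0,0,0],[0,0,0]],[[0,0,0],[0,0,0]]]'; python3 -m pendant '[[[0,0,0.1],[0,0,0]],[[0,0,0],[0,0,0]],[[0,0,0],[0,0,0]]]'
```

```text
time_s: 10.32
position: [0.4713, -0.2178, 0.1382]
tool_rot: [[-0.988, -0.156, 0.0], [-0.156, 0.988, -0.0], [0.0, -0.0, -1.0]]
ft_force: [-1.0, -0.5, -2.7]
grip_width: 0.0128
gripper_force: 69.6
time_s: 10.7
position: [0.4715, -0.218, 0.1344]
tool_rot: [[-0.988, -0.157, 0.001], [-0.157, 0.988, -0.001], [-0.0, -0.001, -1.0]]
ft_force: [-0.6, -0.8, 0.4]
grip_width: 0.0131
gripper_force: 70.0
```

Contact matches the expected height: the force rose from -5 to +0.4 N and the lateral forces are small. Continuing down.

```bash
python3 -m pendant '[[[0,0,0.08],[0,0,0]],[[0,0,0],[0,0,0]],[[0,0,0],[0,0,0]]]'; python3 -m pendant '[[[0,0,0.07],[0,0,0]],[[0,0,0],[0,0,0]],[[0,0,0],[0,0,0]]]';  python3 -m pendant '[[[0,0,0.05],[0,0,0]],[[0,0,0],[0,0,0]],[[0,0,0],[0,0,0]]]'
```

```text
time_s: 11.08
position: [0.471, -0.2174, 0.1303]
tool_rot: [[-0.988, -0.157, -0.001], [-0.157, 0.988, 0.001], [0.001, 0.001, -1.0]]
ft_force: [-1.0, -1.0, -4.1]
grip_width: 0.0128
gripper_force: 69.2
time_s: 11.45
position: [0.471, -0.2173, 0.1275]
tool_rot: [[-0.988, -0.157, -0.001], [-0.157, 0.988, 0.001], [0.001, 0.001, -1.0]]
ft_force: [-0.6, 0.0, -8.7]
grip_width: 0.0128
gripper_force: 68.6
time_s: 11.82
position: [0.471, -0.2175, 0.1257]
tool_rot: [[-0.988, -0.157, -0.001], [-0.157, 0.988, 0.001], [0.001, 0.001, -1.0]]
ft_force: [-0.3, -1.3, -12.1]
grip_width: 0.0127
gripper_force: 68.2
```

```bash
python3 -m pendant '[[[0,0,0.03],[0,0,0]],[[0,0,0],[0,0,0]],[[0,0,0],[0,0,0]]]'; python3 -m pendant '[[[0,0,0.03],[0,0,0]],[[0,0,0],[0,0,0]],[[0,0,0],[0,0,0]]]';  python3 -m pendant '[[[0,0,0.03],[0,0,0]],[[0,0,0],[0,0,0]],[[0,0,0],[0,0,0]]]'
```

```text
time_s: 12.2
position: [0.4711, -0.2177, 0.1247]
tool_rot: [[-0.988, -0.157, -0.001], [-0.157, 0.988, 0.0], [0.0, 0.0, -1.0]]
ft_force: [-0.1, -0.1, -14.1]
grip_width: 0.0127
gripper_force: 68.2
time_s: 12.58
position: [0.4712, -0.2177, 0.1235]
tool_rot: [[-0.988, -0.157, -0.0], [-0.157, 0.988, 0.0], [0.0, 0.0, -1.0]]
ft_force: [-0.0, -1.3, -14.3]
grip_width: 0.013
gripper_force: 68.1
time_s: 12.95
position: [0.4712, -0.2177, 0.1224]
tool_rot: [[-0.988, -0.157, -0.0], [-0.157, 0.988, 0.0], [0.0, 0.0, -1.0]]
ft_force: [-0.4, -0.1, -13.8]
grip_width: 0.0125
gripper_force: 68.2
```

Already below the 26 mm riding height with the springs pulling, so the grooves are aligned. A last bit down, then a gentle release.

```bash
python3 -m pendant '[[[0,0,0.03],[0,0,0]],[[0,0,0],[0,0,0]],[[0,0,0],[0,0,0]]]'; python3 -m pendant '[[[0,0,0.02],[0,0,0]],[[0,0,0],[0,0,0]],[[0,0,0],[0,0,0]]]' 0 20
```

```text
time_s: 13.32
position: [0.4714, -0.2179, 0.1215]
tool_rot: [[-0.988, -0.157, 0.0], [-0.157, 0.988, -0.001], [-0.0, -0.001, -1.0]]
ft_force: [-1.5, -1.8, -8.8]
grip_width: 0.0129
gripper_force: 68.8
time_s: 13.7
position: [0.4716, -0.218, 0.1212]
tool_rot: [[-0.988, -0.157, 0.001], [-0.157, 0.988, -0.001], [-0.001, -0.001, -1.0]]
ft_force: [-2.8, -0.7, 1.5]
grip_width: 0.0131
gripper_force: 70.2
```

```bash
python3 -m pendant '[[[0,0,0],[0,0,0]],[[0,0,0],[0,0,0]],[[0,0,0],[0,0,0]],[[0,0,0],[0,0,0]],[[0,0,0],[0,0,0]]]' 0.7; python3 -m pendant '[[[0,0,-0.5],[0,0,0]],[[0,0,-0.9],[0,0,0]],[[0,0,-0.9],[0,0,0]],[[0,0,-0.9],[0,0,0]],[[-0.9,0,-0.5],[0,0,0]],[[-0.9,0.9,0],[0,0,0]],[[0,0.9,0],[0,0,0]],[[0,0.9,0],[0,0,0]]]'
python3 -m pendant '[[[0,0.9,0],[0,0,0]],[[0,0.9,0],[0,0,0]],[[0,0.9,0],[0,0,0]],[[0,0.9,0],[0,0,0]],[[0,0,0],[0,0,0]]]'
python3 - <<'E'
from h import *
from scipy.optimize import least_squares
I=[]
for c in("scene","top"):
    d=get_image(c);P=pts(d);b,g,r=[d["img"][...,i].astype(float) for i in range(3)]
    s=(r>1.6*b)&(r>1.25*g)&(np.hypot(P[...,0]-.4715,P[...,1]+.218)<.07)&(abs(P[...,2]-.058)<.007)
    q=P[s];A=np.c_[q[:,:2]-[.4715,-.218],np.ones(len(q))]
    print(c,len(q),"topz",np.median(q[:,2]),np.linalg.lstsq(A,q[:,2],rcond=None)[0].round(4),cv2.minEnclosingCircle(q[:,:2].astype(np.float32)))
    U=proj(d,[.4715,-.218,.05])[0].astype(int);I.append(cv2.resize(d["img"][U[1]-35:U[1]+35,U[0]-35:U[0]+35],(400,400),interpolation=cv2.INTER_CUBIC))
cv2.imwrite("pics/end.png",np.hstack(I))
E
```

```text
time_s: 14.32
position: [0.4713, -0.2177, 0.1205]
tool_rot: [[-0.988, -0.157, 0.0], [-0.157, 0.988, -0.0], [-0.0, -0.0, -1.0]]
ft_force: [0.1, -1.0, -0.5]
grip_width: 0.0598
gripper_force: 0.0
time_s: 15.32
position: [0.5254, -0.0985, 0.2682]
tool_rot: [[-0.988, -0.157, -0.0], [-0.157, 0.988, 0.0], [0.0, 0.0, -1.0]]
ft_force: [0.6, 0.4, -0.8]
grip_width: 0.0597
gripper_force: 0.0
time_s: 15.95
position: [0.5024, 0.0442, 0.2687]
tool_rot: [[-0.987, -0.16, 0.0], [-0.16, 0.987, 0.0], [-0.0, 0.0, -1.0]]
ft_force: [0.2, 0.1, 0.2]
grip_width: 0.0599
gripper_force: 0.0
scene 669 topz 0.05594567944163076 [-0.0114 -0.0036  0.056 ] ((0.4723464846611023, -0.21859706938266754), 0.052950669080019)
top 667 topz 0.05742451283448857 [0.0004 0.0019 0.0576] ((0.4717417061328888, -0.21685457229614258), 0.0518743172287941)
```

View pics/end.png

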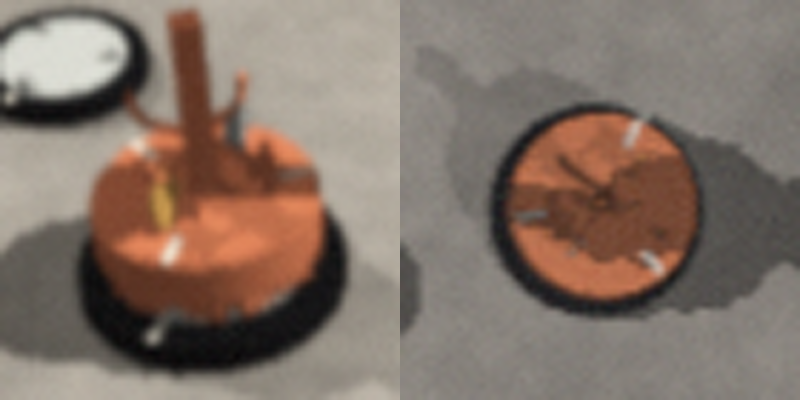

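The tree sits level on the dock and concentric with it. Its puck top is at 56–57 mm, where home is 57 and riding on the balls would be 60. The gripper is clear.

```bash
python3 -c "
from rig import *
print(close_job())"
```

```text
the job is handed in; nothing more can be done
None
```

I put the copper key tree on the large black dock, let go of it and handed the job in at about 16 s; the last pictures show it level and fully home, and the judge gave no verdict.

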